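Nest two angle-iron offcuts as one sale lot

ROBOT

A 6-joint arm with a two-finger parallel gripper is mounted at the origin on the work surface. World frame = base frame: x ahead of the robot, y to its left, z up, the work surface at z = 0. Lengths are in m, angles in rad, forces in N, time in s.
With the tool pointing down it reaches from about 0.225 to 0.875 m from the base axis. Payload 3.4 kg.
Tool frame: the origin (TCP) lies on the mounting face of the last link; the fingertips stand 173 mm ahead of it and the grasp point (between the pads) lies 155 mm ahead of it; y points along the fingers, x is the direction in which the jaws open and shut, and the axes are right-handed (so a half turn about y gives the same grasp; the last joint's range is limited). The gripper opens to 85 mm and grips with 20 to 120 N. Pads are 22 mm wide; open, the fingers measure 114 mm over their backs; the gripper's body (76 mm by 85 mm) begins 54 mm behind the grasp point. The pads swing forward as they close: fully open they stand 13 mm farther back than shut.
Start: joints at [1.191, 0.276, 1.505, -0, 1.361, -0.121], TCP at [0.147, 0.556, 0.405] pointing down, gripper open.
Joint ranges: [-2.89, 2.89], [-0.75, 2.08], [0.22, 2.7], [-1.18, 4.32], [0.11, 2.71], [-2.7, 2.7]. Speed limits (rad/s): [2.57, 2.57, 3.14, 3.14, 3.14, 3.14].

INTERFACE

Orientations are given as a unit quaternion [w, x, y, z].
In Python, from rig import manip, vision, ticket gives the robot as it stands.
- The arm moves only by the tool arm_command, never from a script. Its argument "increments" is one flat list of numbers, 7 for each row, row after row: the turn, a rotation vector about the tool's x, y, z in rad, then the shift along the tool's x, y, z in cm, then the closure, from 0 (fully open) to 1 (shut). In form: [wx, wy, wz, tx, ty, tz, hand, wx, wy, wz, tx, ty, tz, hand, ...]. A call has 1 to 8 rows; each row shifts and turns the commanded pose from where the row before left it, along the tool's axes as they then stand; what a row does not reach is not made up. A row lasts 1/8 s, in which the tool goes at most 62.5 mm and 10.7 degrees, less where a joint would pass 70% of its speed; a pose out of reach is approached as far as the arm can. A call is refused whole if a number of a shift passes 6.25 or a number of a turn 0.188, either way. A call with a gripper value outside its range is refused whole. The fingers move at their own pace and stop on an object; "grip_force" is the grip in N (left out, the last holds). Time passes only in rows, so rows that do not move let the fingers close. It gives the time, the measured TCP pose, the force and the opening at its end, in the units of the state.
- manip.get_state(): the state, without advancing time (a new reading comes with each control period).
- vision.get_image(name): name is "side" or "top"; returns the picture (420x560x3 uint8, red, green, blue); there is no depth.
- vision.camera_params(name): a dict with "vfov" (degrees; the focal length in pixels is half the picture's height over the tangent of half this angle, whatever the lens; pixels are square), "cx", "cy" (the principal point, pixels), "distortion" ([k1, k2, p1, p2, k3] as OpenCV has them; the pictures are not rectified), "R" (3x3) and "t" (3): a world point X has camera coordinates R X + t. Camera axes: x right, y down, z forward; pixel columns grow to the right and rows downward; lengths in m; the calibration is good to about 2 mm. A picture is of the moment at which its call begins. camera_params takes no time and is no camera call.
- ticket.sign_off(): hands the job in, once; it reports no verdict.
The state is a dict: "clock": time; "qpos": joint angles; "qd": joint speeds; "effort": joint torques, N m; "position": TCP position; "ee_rot": TCP orientation; "contact_force": force on the tool from outside, world axes, zero at the start; "moment": the same for the moment, N m; "width": finger opening in m.
Only numpy, scipy, OpenCV 4.12 (cv2) and the standard library are available. Lean on these libraries where they do the work, as an engineer would, in place of code of your own. Each camera call takes 0.05 s, during which the arm holds its last target.

TASK

On the tool sale table, the two 50 mm angle-iron offcuts are to go as one lot. Pick up the galvanised grey one and nest it squarely down over the red-primed one, ridge over ridge with the legs flat against each other and their middles roughly level, then let go. Leave the red one and the small black angle lying where they are.

Things in the scene. Friction and masses are not known exactly. Their poses are not given: they have to be found in the camera images.
- galv_angle: Galvanised grey angle-iron offcut: two legs 50 mm wide, 6 mm thick, 60 mm long, 0.2-0.38 kg, lying ridge up like a roof (70.7 mm wide, 39.6 high). Ends are square cuts: pinch it lengthwise across its ends (60 mm), just below the ridge. Origin: centre of underside, at table height; x along its length (ridge), y across, z up. Half a turn about z leaves it the same.
- red_angle: Red-primed angle-iron offcut of the same section, loose on the table, ridge up: legs 50 mm wide, 6 mm thick, but 46 mm long; 70.7 mm wide, 39.6 high, 0.17-0.29 kg. Origin and axes as galv_angle. When nested over it, galv_angle's origin is 8.5 mm above this one's and its ends overhang by 7 mm each.
- black_angle: small black angle offcut, a bystander: legs 32 mm wide, 5 mm thick, 60 mm long, 26.2 mm high, lying ridge up. Origin and axes as for the others. Leave it alone.
Not all that is in view belongs to the job. There is more than one size of the galv_angle; the job needs the larger. Of the things that look like the red_angle, take the one that is farthest from the robot's base at the start.

How it is judged:
At the end, for the whole second after the job is handed in: Galvanised angle nested over the red: middles within 12 mm along, 10 mm across, origin 3 to 15.5 mm above the red's, x and z axes within 10 degrees of the red's; red upright within 10 degrees; red and black within 30 mm of their starts; pair at rest (below 20 mm/s) (x of galv_angle in the frame of red_angle between -0.012 and 0.012 m and y of galv_angle in the frame of red_angle between -0.01 and 0.01 m and z of galv_angle in the frame of red_angle between 0.003 and 0.0155 m and angle between the x axis of galv_angle and the x axis of red_angle, either way round below 0.1745 rad and angle between the z axis of galv_angle and the z axis of red_angle, either way round below 0.1745 rad and angle between red_angle's own z axis and vertical below 0.1745 rad and distance of each of red_angle, black_angle from where it was at the start of the episode below 0.03 m and linear speed of each of galv_angle, red_angle below 0.02 m/s); the robot touches nothing.
It fails at once if the small black angle is shoved or picked up (more than 30 mm from its start) (distance of black_angle from where it was at the start of the episode above 0.03 m).
It fails at once if the red angle is shoved away or picked up (more than 30 mm from its start) (distance of red_angle from where it was at the start of the episode above 0.03 m).
It also fails if it takes over 38 s, if anything falls off the work surface, if the arm or the gripper's body presses on something with over 40 N, if the wrist force passes 120 N, or if a joint passes its speed limit or range.

## Working session

There is one attempt and no reset: what is moved stays moved. The work goes in short steps, Python scripts to look and compute and a tool call to move; the robot and the scene stay as the last step left them, time stands still between calls to the robot, and variables do not carry over. Pictures are saved under pics/ and viewed, and the job is handed in when it is done.

Besides the shell and the picture viewer there is one more tool, called after "Emit:" as name(argument=value, ...), one argument or row to a line, values as JSON. arm_command: Moves the arm, as the interface text tells. Its arguments: {"type":"object","properties":{"increments":{"type":"array"},"grip_force":{"type":"number"}},"required":["increments"]}

```bash
mkdir -p pics; ls; python3 - <<'E'
from rig import manip, vision, ticket
import cv2
print(manip.get_state())
for n in("side","top"):
    im=vision.get_image(n); cv2.imwrite(f"pics/{n}0.png",im[:,:,::-1]); print(vision.camera_params(n))
E
```

```text
pics
{'clock': 0.0, 'qpos': array([ 1.19101050e+00,  2.76599782e-01,  1.50616067e+00,  9.14980127e-07,
        1.36068586e+00, -1.21002218e-01]), 'qd': array([-1.04481031e-06,  1.10774923e-03,  1.25831499e-04, -1.17369742e-03,
       -1.54912907e-03, -1.75068332e-03]), 'effort': array([ 1.23243422e-03, -4.16784489e+01, -2.45798081e+01, -1.86108837e-04,
        1.12982641e-02, -1.10604219e-07]), 'position': array([0.14707013, 0.55564796, 0.40382571]), 'ee_rot': array([-0.56000174,  0.56066947,  0.43074056, -0.43186846]), 'contact_force': array([ 0.05407038, -0.09386242, -0.66658639]), 'moment': array([ 0.04098882,  0.03999121, -0.02082173]), 'width': 0.08522812687423913}
{'vfov': 42.70519314100134, 'cx': 291.42380141392476, 'cy': 216.08652006447824, 'distortion': array([0.06216056, 0.        , 0.        , 0.        , 0.        ]), 'R': array([[ 0.80175532, -0.59750097, -0.01345341],
       [-0.346219  , -0.44598916, -0.82536421],
       [ 0.48715584,  0.66639797, -0.56444037]]), 't': array([-0.35599499,  0.20067982,  0.84689026])}
{'vfov': 44.12843428165145, 'cx': 288.6388774830199, 'cy': 213.03821024656676, 'distortion': array([-0.1192981,  0.       ,  0.       ,  0.       ,  0.       ]), 'R': array([[-0.01700661, -0.99981857, -0.00857901],
       [-0.98740137,  0.01814419, -0.15719202],
       [ 0.15731916,  0.00579762, -0.98753079]]), 't': array([0.02544991, 0.49020439, 0.95005683])}
```

View pics/top0.png

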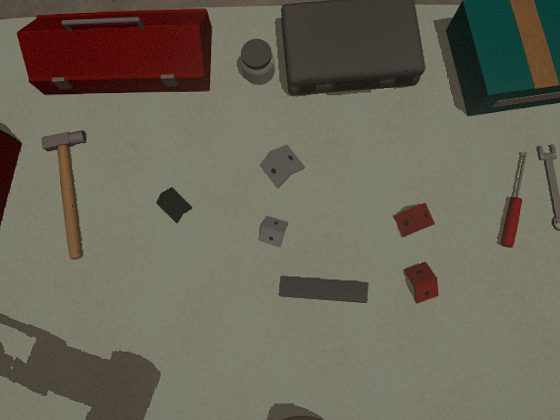

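View pics/side0.png

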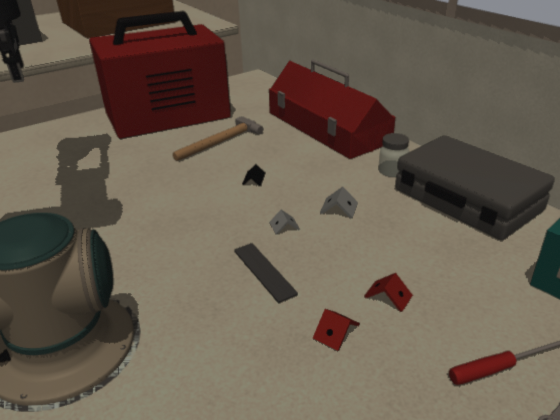

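The top view shows the large galvanised angle near (282,166) and the small grey decoy at (273,231). The far red angle is near (414,219), the near red decoy at (422,282), and the black angle at (174,205). I'll zoom in on the two that matter.

```bash
python3 - <<'E'
import cv2,numpy as np
t=cv2.imread('pics/top0.png');s=cv2.imread('pics/side0.png')
def c(im,x,y,w=70,h=52): return cv2.resize(im[y:y+h,x:x+w],(400,300),interpolation=cv2.INTER_CUBIC)
a=np.vstack([np.hstack([c(t,247,140),c(t,380,193)]),np.hstack([c(s,305,175),c(s,355,265)])])
cv2.imwrite('pics/z0.png',np.clip(a*1.6,0,255).astype(np.uint8))
E
```

```text
(no output)
```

View pics/z0.png

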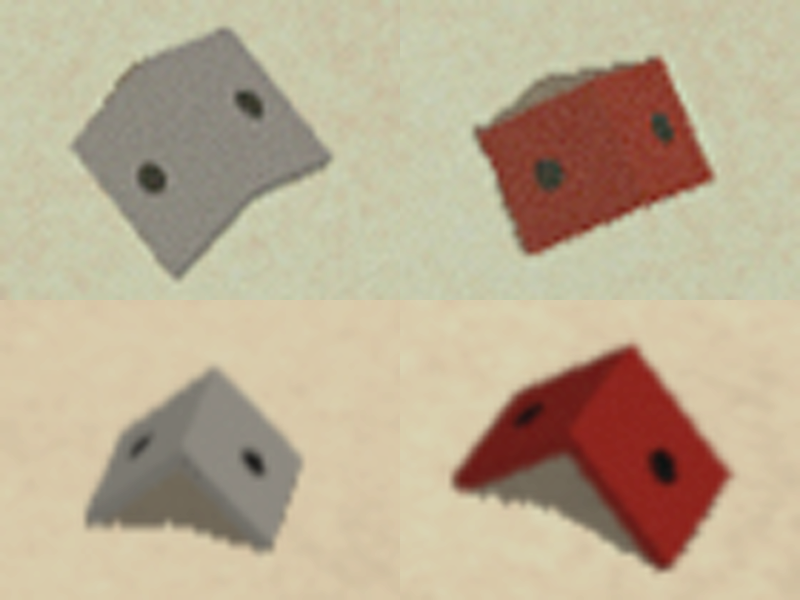

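```bash
cat > h.py <<'E'
import numpy as np,cv2
from scipy.optimize import least_squares
from scipy.spatial.transform import Rotation as Ro
from rig import vision
P={n:vision.camera_params(n) for n in('side','top')}
def proj(n,X):
    p=P[n];f=210/np.tan(np.radians(p['vfov']/2));K=np.array([[f,0,p['cx']],[0,f,p['cy']],[0,0,1.]])
    return cv2.projectPoints(np.float64(X),cv2.Rodrigues(p['R'])[0],p['t'],K,p['distortion'])[0][:,0]
def pts(x,y,yaw,L,z0=0,):
    a=L/2; m=np.array([[-a,-.03536,.00424],[-a,0,.0396],[-a,.03536,.00424],[a,-.03536,.00424],[a,0,.0396],[a,.03536,.00424]])
    return Ro.from_euler('z',yaw).apply(m)+[x,y,z0]
def uncrop(u,v,x,y): return [(u+.5)/(400/70)-.5+x,(v+.5)/(300/52)-.5+y]
def fit(obs,L,x0,z0=0):
    def r(q):
        X=pts(*q[:3],L,z0)
        return np.concatenate([(proj(n,X[[i]])[0]-uv) for n,i,uv in obs])
    s=least_squares(r,x0,loss='soft_l1',x_scale=[.1,.1,1]); return s.x,r(s.x).reshape(-1,2)
E
cat > f0.py <<'E'
from h import *
# idx: 0..2 at -x end (y-,ridge,y+), 3..5 at +x end
# galv: +x end = upper-left in top (away from robot, left), y+ side = lower-left in image
T=lambda u,v:uncrop(u,v,247,140); S=lambda u,v:uncrop(u,v-300,305,175)
g=[('top',5,T(72,147)),('top',4,T(130,68)),('top',3,T(228,27)),('top',0,T(330,157)),('top',1,T(255,192)),('top',2,T(178,278))]
T2=lambda u,v:uncrop(u-400,v,380,193); S2=lambda u,v:uncrop(u-400,v-300,355,265)
r=[('top',5,T2(475,130)),('top',3,T2(660,60)),('top',0,T2(713,180)),('top',2,T2(527,254))]
# side: near end (lower) = ?
gs=[('side',i,S(*q)) for i,q in [(2,(87,523)),(1,(182,445)),(0,(270,550)),(5,(122,432)),(4,(213,367)),(3,(302,462))]]
rs=[('side',i,S2(*q)) for i,q in [(2,(455,487)),(1,(570,445)),(0,(665,570)),(5,(517,393)),(4,(632,347)),(3,(732,473))]]
for nm,o in (('g',g),('gs',gs),('g+',g+gs)):
    q,e=fit(o,.06,[.55,0.,.7]); print(nm,q.round(4),e.round(1).tolist())
for nm,o in (('r',r),('rs',rs),('r+',r+rs)):
    q,e=fit(o,.046,[.45,-.2,.4]); print(nm,q.round(4),e.round(1).tolist())
E
python3 f0.py
```

```text
g [0.5919 0.0292 0.6652] [[-0.5, 0.5], [2.3, -1.4], [-0.5, -0.1], [0.5, -0.3], [-0.1, 0.3], [-0.4, 0.5]]
gs [0.5895 0.026  0.6471] [[-0.6, -0.6], [-0.2, 1.1], [0.5, -0.4], [-0.2, 0.4], [0.3, 0.0], [0.2, -0.3]]
g+ [0.5916 0.0286 0.658 ] [[-0.2, 0.6], [2.7, -1.3], [-0.0, 0.1], [0.8, -0.0], [0.1, 0.6], [-0.2, 0.6], [-0.5, -1.4], [-0.1, 0.3], [0.6, -1.3], [-0.4, -0.3], [0.2, -0.8], [-0.0, -1.2]]
r [ 0.4784 -0.2304  0.3483] [[0.1, 0.1], [0.1, -0.4], [-0.1, 0.2], [-0.1, 0.1]]
rs [ 0.4761 -0.2334  0.3763] [[-0.9, -0.5], [-0.0, -1.5], [1.6, 0.4], [-0.5, 0.4], [0.1, -0.2], [0.1, 0.8]]
r+ [ 0.4777 -0.2316  0.3565] [[0.7, 0.6], [0.6, -0.1], [0.5, 0.4], [0.7, 0.6], [-1.0, -1.8], [-0.4, -2.6], [1.0, -0.4], [-0.1, -0.6], [0.2, -1.0], [0.1, 0.2]]
```

```bash
cat > go.py <<'E'
import sys,numpy as np
from rig import manip
from scipy.spatial.transform import Rotation as Ro
s=manip.get_state();x,y,z,yaw=map(float,sys.argv[1:5])
q=s['ee_rot'];R=Ro.from_quat([q[1],q[2],q[3],q[0]])
xt=np.array([np.cos(yaw),np.sin(yaw),0]);yt=np.array([0,0,-1.]);Rt=Ro.from_matrix(np.c_[xt,yt,np.cross(xt,yt)])
print('t',round(float(s['clock']),2),'pos',s['position'].round(4),'w',round(float(s['width']),4),'F',s['contact_force'].round(1),'q',s['qpos'].round(2))
print('shift cm',(100*R.inv().apply(np.array([x,y,z])-s['position'])).round(2),'turn',(R.inv()*Rt).as_rotvec().round(3),'shift in final axes',(100*Rt.inv().apply(np.array([x,y,z])-s['position'])).round(2))
E
python3 go.py .5907 .0276 .40 .657
```

```text
t 0.1 pos [0.1471 0.5557 0.4039] w 0.0856 F [ 0.7 -0.6 -0.2] q [ 1.19  0.28  1.51 -0.    1.36 -0.12]
shift cm [-39.7    0.45 -56.4 ] turn [ 0.     0.655 -0.002] shift in final axes [  2.88   0.39 -68.91]
```

Emit:
arm_command(
  increments=[0,0,0,-3.3,0,-4.7,0,0,0,0,-3.3,0,-4.7,0,0,0,0,-3.3,0,-4.7,0,0,0,0,-3.3,0,-4.7,0,0,0,0,-3.3,0,-4.7,0,0,0,0,-3.3,0,-4.7,0,0,0,0,-3.3,0,-4.7,0,0,0,0,-3.3,0,-4.7,0],
)

```text
clock: 1.1
position: [0.4439, 0.2028, 0.4045]
ee_rot: [0.561, -0.56, -0.431, 0.431]
contact_force: [0.1, 0.7, 0.1]
width: 0.0856
```

```bash
python3 go.py .5907 .0276 .40 .657
```

```text
t 1.1 pos [0.4439 0.2028 0.4045] w 0.0856 F [0.1 0.7 0.1] q [ 0.29  0.14  1.68  0.    1.32 -1.03]
shift cm [-13.18   0.44 -18.68] turn [-0.     0.655  0.   ] shift in final axes [  0.92   0.45 -22.84]
```

Emit:
arm_command(
  increments=[0,0,0,-3.3,0,-4.7,0,0,0,0,-3.3,0,-4.7,0,0,0,0,-3.3,0,-4.7,0,0,0,0,-3.3,0,-4.6,0,0,0.16,0,0,2,0,0,0,0.16,0,0,3,0,0,0,0.16,0,0,4,0,0,0,0.175,0,0,4,0,0],
)

```text
clock: 2.1
position: [0.5899, 0.0289, 0.2733]
ee_rot: [0.67, -0.67, -0.226, 0.226]
contact_force: [0.1, -0.1, -1.0]
width: 0.0854
```

```bash
python3 go.py .5907 .0276 .18 .657;python3 - <<'E'
from rig import vision
import cv2,numpy as np
a=[cv2.cvtColor(vision.get_image(n),cv2.COLOR_RGB2BGR) for n in('side','top')]
b=[cv2.resize(a[0][100:310,230:430],(400,420)),cv2.resize(a[1][100:310,180:380],(400,420))]
cv2.imwrite('pics/h1.png',np.hstack(b))
E
```

```text
t 2.1 pos [0.5899 0.0289 0.2733] w 0.0854 F [ 0.1 -0.1 -1. ] q [-0.07  0.4   1.67  0.    1.08 -0.72]
shift cm [-0.01  9.33 -0.15] turn [-0.    -0.006 -0.   ] shift in final axes [-0.01  9.33 -0.15]
```

View pics/h1.png

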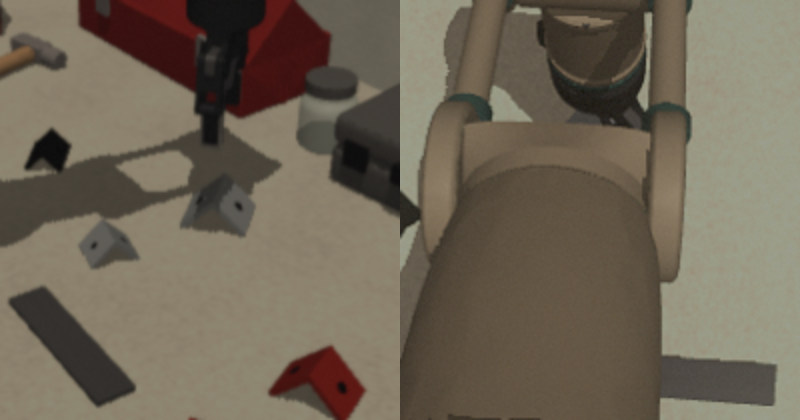

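The side view shows the gripper hovering above the large grey angle, with its jaws along the ridge. The top view is blocked by the arm. I'll descend.

Emit:
arm_command(
  increments=[0,0,0,0,3,-0.1,0,0,0,0,0,2,0,0,0,0,0,0,1.5,0,0,0,0,0,0,1.0,0,0,0,0,0,0,1.0,0,0,0,0,0,0,0.8,0,0,0,0,0,0,0,0,0],
  grip_force=40,
)

```text
clock: 3.08
position: [0.5905, 0.0282, 0.1812]
ee_rot: [0.669, -0.669, -0.228, 0.229]
contact_force: [-0.3, -0.2, 0.3]
width: 0.0854
```

```bash
python3 go.py .5907 .0276 .18 .657;python3 - <<'E'
from rig import vision
import cv2,numpy as np
a=cv2.cvtColor(vision.get_image('side'),cv2.COLOR_RGB2BGR)
cv2.imwrite('pics/h2.png',cv2.resize(a[130:240,280:400],(720,600)[:2],interpolation=cv2.INTER_CUBIC))
E
```

```text
t 3.08 pos [0.5905 0.0282 0.1812] w 0.0854 F [-0.3 -0.2  0.3] q [-0.07  0.5   1.77  0.    0.88 -0.73]
shift cm [-0.02  0.12 -0.06] turn [-0.001  0.    -0.001] shift in final axes [-0.02  0.12 -0.06]
```

View pics/h2.png

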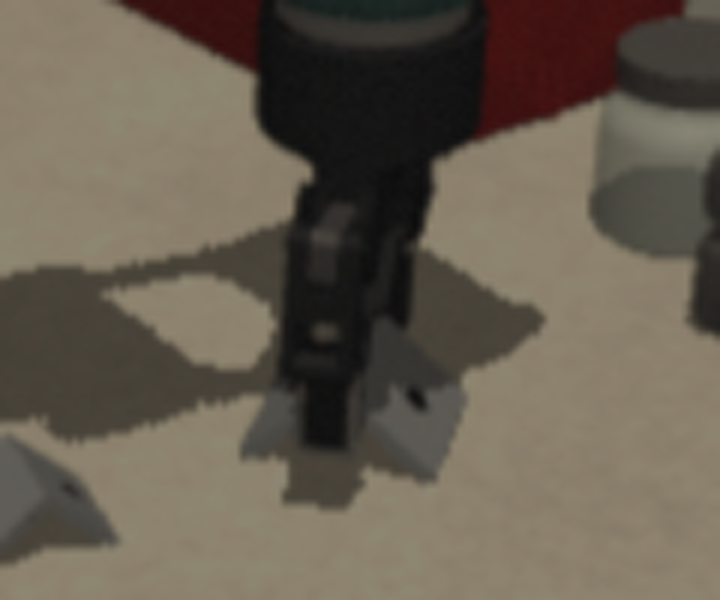

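The near finger, at about (325,420), sits centred on the angle's end face, below the ridge. I'll close the gripper.

Emit:
arm_command(
  increments=[0,0,0,0,0,0,0.3,0,0,0,0,0,0,0.6,0,0,0,0,0,0,1,0,0,0,0,0,0,1,0,0,0,0,0,0,1,0,0,0,0,0,0,1],
  grip_force=70,
)

```text
clock: 3.88
position: [0.591, 0.0282, 0.1826]
ee_rot: [-0.669, 0.67, 0.229, -0.228]
contact_force: [-0.4, -0.4, 6.4]
width: 0.0589
```

Emit:
arm_command(
  increments=[0,0,0,0,-0.5,0,1,0,0,0,0,-1,0,1,0,0,0,0,-1.5,0,1,0,0,0,0,-2,0,1,0,0,0,0,-2,0,1,0,0,0,0,-2,0,1,0,0,0,0,-1,0,1],
)

```text
clock: 4.75
position: [0.5909, 0.0282, 0.2836]
ee_rot: [-0.669, 0.67, 0.229, -0.227]
contact_force: [-0.4, 0.1, -3.1]
width: 0.0584
```

```bash
python3 go.py .4772 -.232 .28 .358;python3 - <<'E'
from rig import vision
import cv2,numpy as np
a=cv2.cvtColor(vision.get_image('side'),cv2.COLOR_RGB2BGR)
cv2.imwrite('pics/h3.png',cv2.resize(a[70:240,260:440],(720,600)[:2],interpolation=cv2.INTER_CUBIC))
E
```

```text
t 4.75 pos [0.5909 0.0282 0.2836] w 0.0584 F [-0.4  0.1 -3.1] q [-0.07  0.39  1.65  0.    1.1  -0.73]
shift cm [-24.9    0.33 -13.66] turn [0.001 0.299 0.002] shift in final axes [-19.77   0.36 -20.39]
```

View pics/h3.png

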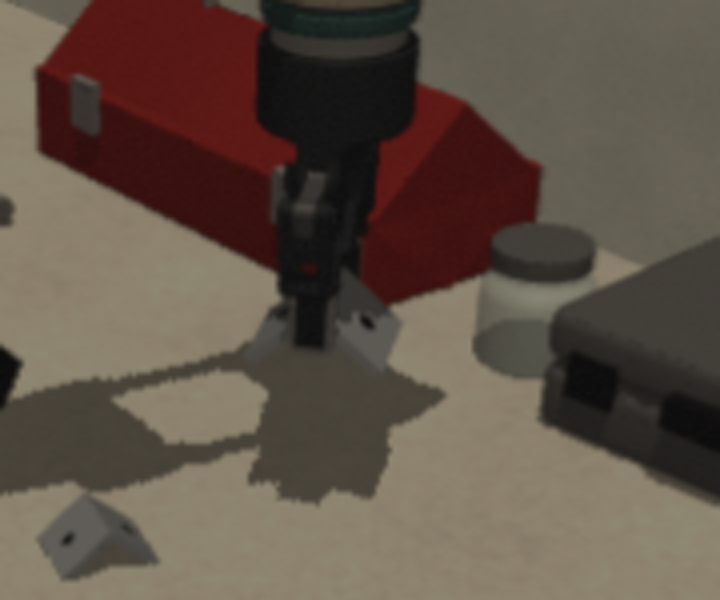

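Emit:
arm_command(
  increments=[0,0,0,-3.1,0,-1.7,1,0,0,0,-3.1,0,-1.7,1,0,0,0,-3.1,0,-1.7,1,0,0,0,-3.1,0,-1.7,1,0,0,0,-3.1,0,-1.7,1,0,0,0,-3.1,0,-1.7,1,0,0,0,-3.1,0,-1.7,1,0,0,0,-3.1,0,-1.7,1],
)

```text
clock: 5.8
position: [0.4766, -0.2318, 0.2813]
ee_rot: [0.67, -0.669, -0.228, 0.228]
contact_force: [0.4, -0.2, -3.3]
width: 0.0586
```

Emit:
arm_command(
  increments=[0,0.1,0,0,0,0,1,0,0.1,0,0,0,0,1,0,0.1,0,0,0,0,1,0,0,0,0,3,0,1,0,0,0,0,0,0,1],
)

```text
clock: 6.42
position: [0.4761, -0.2302, 0.2496]
ee_rot: [0.697, -0.694, -0.124, 0.127]
contact_force: [-0.3, -0.3, -2.8]
width: 0.0585
```

```bash
python3 go.py .4772 -.232 .25 .358;python3 - <<'E'
from rig import vision
import cv2,numpy as np
for n in('side','top'):
    cv2.imwrite(f'pics/{n}4.png',cv2.cvtColor(vision.get_image(n),cv2.COLOR_RGB2BGR))
a=cv2.imread('pics/side4.png');b=cv2.imread('pics/top4.png')
cv2.imwrite('pics/h4.png',np.hstack([cv2.resize(a[180:330,330:430],(400,600),interpolation=cv2.INTER_CUBIC),cv2.resize(b[160:310,350:450],(400,600),interpolation=cv2.INTER_CUBIC)]))
E
```

```text
t 6.42 pos [ 0.4761 -0.2302  0.2496] w 0.0585 F [-0.3 -0.3 -2.8] q [-0.58  0.35  1.83  0.    0.97 -0.94]
shift cm [ 0.04 -0.04 -0.21] turn [-0.005 -0.001 -0.004] shift in final axes [ 0.04 -0.04 -0.21]
```

View pics/h4.png

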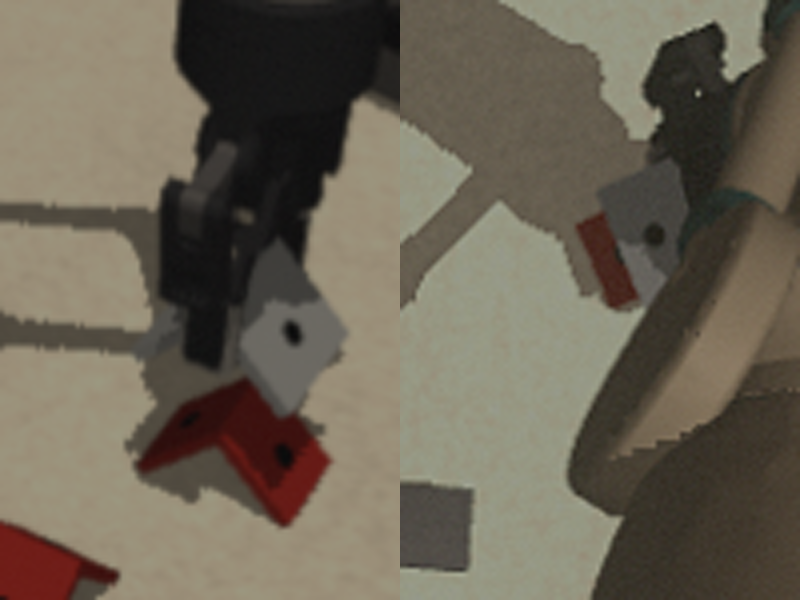

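```bash
cat > ov.py <<'E'
from h import *
import sys
def draw(im,n,x,y,yaw,L,z0,col):
    p=(proj(n,pts(x,y,yaw,L,z0))*4+1.5)
    for a,b in [(0,1),(1,2),(3,4),(4,5),(0,3),(1,4),(2,5)]: cv2.line(im,tuple(map(int,p[a].round())),tuple(map(int,p[b].round())),col,1)
def show(sd,tp,out,g,r):
    o=[]
    for n,f,(x0,y0) in(('side',sd,(330,180)),('top',tp,(350,160))):
        im=cv2.resize(cv2.imread(f),None,fx=4,fy=4,interpolation=cv2.INTER_CUBIC)
        if g:draw(im,n,*g[:3],.06,g[3],(0,255,255))
        if r:draw(im,n,*r,.046,0,(255,255,0))
        o.append(im[4*y0:4*y0+600,4*x0:4*x0+400])
    cv2.imwrite(out,np.hstack(o))
E
python3 - <<'E'
from ov import *
show('pics/side4.png','pics/top4.png','pics/o4.png',(.4761,-.2302,.358,.067),(.4772,-.232,.358))
E
```

```text
(no output)
```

View pics/o4.png

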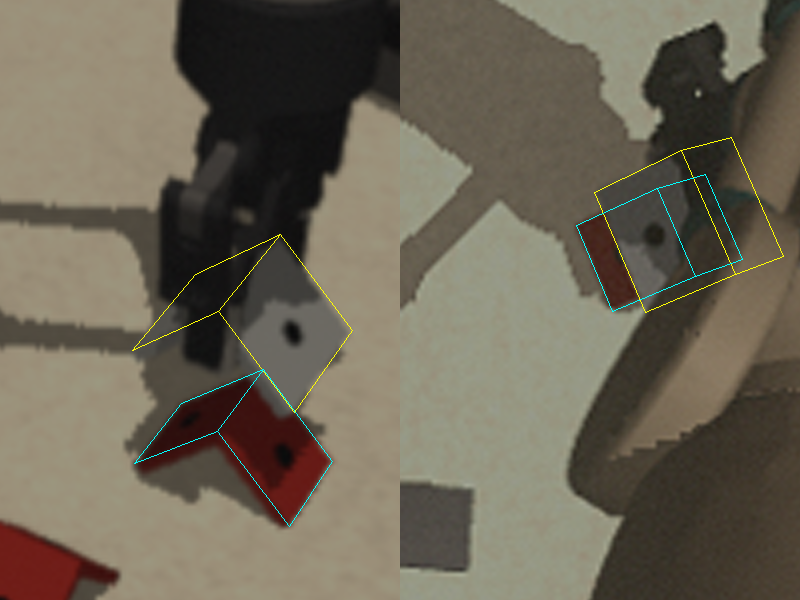

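```bash
python3 - <<'E'
from h import *
S=lambda u,v:[u/4-.375+330,v/4-.375+180]; T=lambda u,v:[(u-400)/4-.375+350,v/4-.375+160]
o=[('side',3,S(347,332)),('side',0,S(285,415)),('side',2,S(137,346)),('side',4,S(278,240))]
t=[('top',5,T(599,188)),('top',2,T(645,306)),('top',4,T(677,160))]
for nm,oo in(('s',o),('t',t),('st',o+t)):
  for z in(.064,.067):
    q,e=fit(oo,.06,[.476,-.23,.36],z);print(nm,z,q.round(4),e.round(1).tolist())
E
```

```text
s 0.064 [ 0.4772 -0.2274  0.3184] [[0.6, 0.4], [0.2, -0.4], [-2.4, 0.7], [0.3, -0.9]]
s 0.067 [ 0.4743 -0.2297  0.3185] [[0.6, 0.4], [0.1, -0.3], [-2.6, 0.6], [0.2, -1.1]]
t 0.064 [ 0.4773 -0.2313  0.3445] [[-1.0, 0.4], [-0.1, 0.8], [1.4, -2.8]]
t 0.067 [ 0.4769 -0.2306  0.345 ] [[-1.0, 0.3], [-0.1, 0.9], [1.4, -2.9]]
st 0.064 [ 0.4766 -0.2288  0.3283] [[0.9, 0.8], [0.8, 0.2], [-2.0, 1.4], [0.5, -0.4], [-2.1, 0.4], [-1.8, 1.0], [0.3, -2.5]]
st 0.067 [ 0.4747 -0.23    0.3176] [[1.0, 0.4], [0.4, -0.3], [-2.3, 0.6], [0.6, -1.1], [-1.1, 0.8], [-1.0, 1.7], [1.6, -1.9]]
```

Emit:
arm_command(
  increments=[0,-0.015,0,0.1,0,-0.2,1,0,0,0,0,1.5,0,1,0,0,0,0,1,0,1,0,0,0,0,1,0,1,0,0,0,0,0.5,0,1,0,0,0,0,0.3,0,1,0,0,0,0,0,0,1],
)

```text
clock: 7.4
position: [0.4791, -0.2325, 0.2086]
ee_rot: [0.695, -0.695, -0.131, 0.131]
contact_force: [0.9, -0.8, -3.4]
width: 0.0582
```

```bash
python3 go.py .4777 -.232 .191 .365;python3 - <<'E'
from rig import vision
import cv2
for n in('side','top'):
    cv2.imwrite(f'pics/{n}5.png',cv2.cvtColor(vision.get_image(n),cv2.COLOR_RGB2BGR))
from ov import *
show('pics/side5.png','pics/top5.png','pics/o5.png',None,(.4772,-.232,.358))
E
```

```text
t 7.4 pos [ 0.4791 -0.2325  0.2086] w 0.0582 F [ 0.9 -0.8 -3.4] q [-0.58  0.4   1.87  0.    0.87 -0.95]
shift cm [-0.11  1.76  0.1 ] turn [-0.     0.007 -0.   ] shift in final axes [-0.11  1.76  0.1 ]
```

View pics/o5.png

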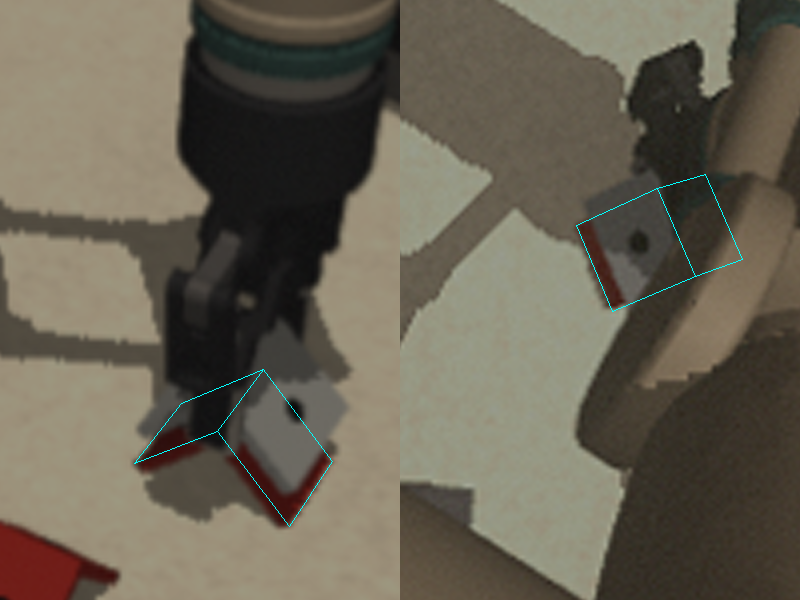

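The grey angle sits parallel over the red one: its lower right edge is at (285,495) in the side view, against the red edge at (290,525). I'll lower it in small steps and watch the force.

Emit:
arm_command(
  increments=[0,0,0,-0.1,0.3,0.1,1,0,0,0,0,0.3,0,1,0,0,0,0,0.3,0,1,0,0,0,0,0.2,0,1,0,0,0,0,0.2,0,1,0,0,0,0,0,0,1],
)

```text
clock: 8.25
position: [0.4777, -0.2319, 0.1955]
ee_rot: [0.695, -0.695, -0.131, 0.131]
contact_force: [-0.1, -0.1, -3.9]
width: 0.0585
```

Emit:
arm_command(
  increments=[0,0,0,0,0.15,0,1,0,0,0,0,0.1,0,1,0,0,0,0,0,0,1],
)

```text
clock: 8.62
position: [0.4777, -0.2319, 0.1931]
ee_rot: [0.695, -0.695, -0.131, 0.131]
contact_force: [-0.8, 0.5, -4.0]
width: 0.0582
```

Emit:
arm_command(
  increments=[0,0,0,0,0.1,0,1,0,0,0,0,0.1,0,1,0,0,0,0,0,0,1],
)

```text
clock: 9.0
position: [0.4777, -0.2317, 0.1915]
ee_rot: [0.695, -0.695, -0.131, 0.131]
contact_force: [-0.6, 2.3, 1.6]
width: 0.0579
```

Emit:
arm_command(
  increments=[0,0,0,0,0.1,0.05,1,0,0,0,0,0,0,1],
)

```text
clock: 9.25
position: [0.4775, -0.2313, 0.1911]
ee_rot: [-0.695, 0.695, 0.131, -0.131]
contact_force: [-1.5, 3.2, 7.0]
width: 0.0583
```

```bash
python3 go.py .4777 -.232 .191 .365;python3 - <<'E'
from rig import vision
import cv2
for n in('side','top'):
    cv2.imwrite(f'pics/{n}6.png',cv2.cvtColor(vision.get_image(n),cv2.COLOR_RGB2BGR))
from ov import *
show('pics/side6.png','pics/top6.png','pics/o6.png',None,None)
E
```

```text
t 9.25 pos [ 0.4775 -0.2313  0.1911] w 0.0583 F [-1.5  3.2  7. ] q [-0.58  0.42  1.89  0.    0.83 -0.95]
shift cm [-0.01  0.01 -0.07] turn [0.    0.007 0.   ] shift in final axes [-0.01  0.01 -0.07]
```

View pics/o6.png

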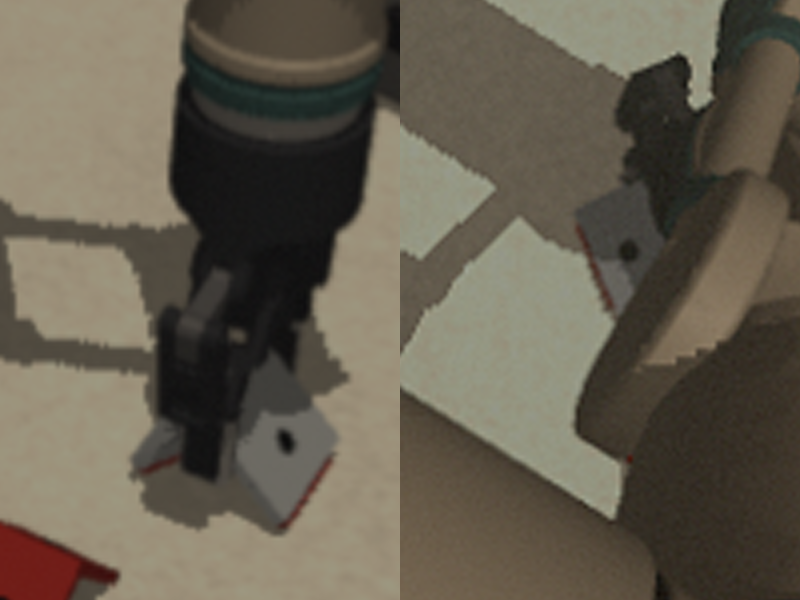

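Both legs are now flush: only a thin red line shows along the feet, from about (285,525) to (330,462). I'll release, then back straight up.

Emit:
arm_command(
  increments=[0,0,0,0,0,0,0.3,0,0,0,0,0,0,0.15,0,0,0,0,0,0,0,0,0,0,0,0,0,0,0,0,0,0,0,0,0],
  grip_force=20,
)

```text
clock: 9.98
position: [0.4776, -0.2315, 0.1901]
ee_rot: [0.695, -0.695, -0.131, 0.131]
contact_force: [-0.2, 0.6, -0.0]
width: 0.0854
```

Emit:
arm_command(
  increments=[0,0,0,0,-0.5,0,0,0,0,0,0,-1,0,0,0,0,0,0,-2,0,0,0,0,0,0,-4,0,0,0,0,0,0,-5,0,0,0,0,0,0,-5,0,0],
)

```text
clock: 10.72
position: [0.4772, -0.2313, 0.3675]
ee_rot: [-0.695, 0.695, 0.131, -0.131]
contact_force: [0.6, -0.3, -0.6]
width: 0.0856
```

Emit:
arm_command(
  increments=[0,0,0,4,0,4,0,0,0,0,4,0,4,0,0,0,0,4,0,4,0,0,0,0,4,0,4,0,0,0,0,4,0,4,0,0,0,0,0,0,0,0],
)

```text
clock: 11.48
position: [0.592, 0.031, 0.3658]
ee_rot: [0.695, -0.694, -0.133, 0.132]
contact_force: [-0.3, 0.2, -0.5]
width: 0.0855
```

```bash
python3 go.py .4777 -.232 .191 .365;python3 - <<'E'
from rig import vision
import cv2
for n in('side','top'):
    cv2.imwrite(f'pics/{n}7.png',cv2.cvtColor(vision.get_image(n),cv2.COLOR_RGB2BGR))
from ov import *
show('pics/side7.png','pics/top7.png','pics/o7.png',(.4772,-.232,.358,.0085),None)
cv2.imwrite('pics/o7b.png',cv2.imread('pics/top7.png'))
E
```

```text
t 11.47 pos [0.592  0.031  0.3658] w 0.0855 F [-0.3  0.2 -0.5] q [-0.07  0.33  1.53  0.    1.28 -0.44]
shift cm [-20.35  17.43 -20.26] turn [-0.001  0.012  0.002] shift in final axes [-20.07  17.48 -20.49]
```

View pics/o7.png

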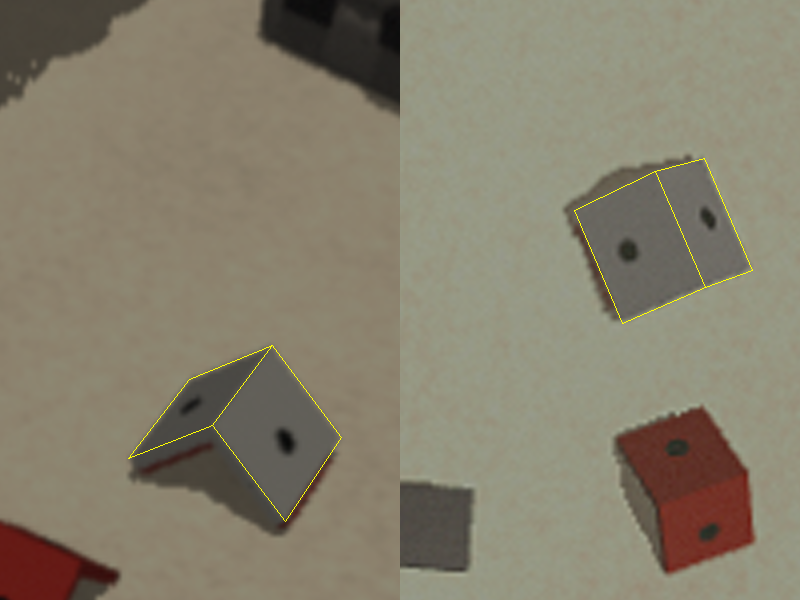

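View pics/o7b.png

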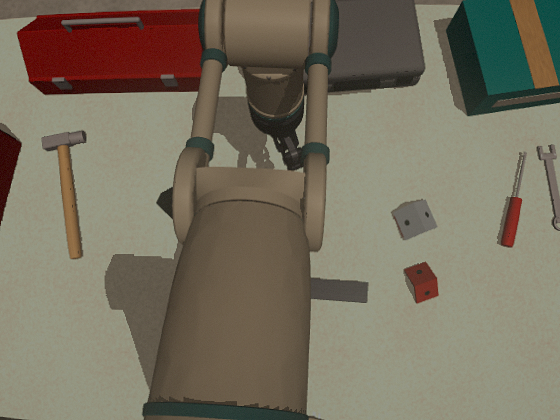

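The grey angle matches the predicted nested outline in both views, within 1–2 px. Only thin red strips show at the feet, the black angle is untouched near (168,205), and the gripper is clear. I'll hand the job in.

```bash
python3 -c "
from rig import ticket
print(ticket.sign_off())"
```

```text
the job is handed in; nothing more can be done
None
```

I gripped the large galvanised angle across its ends and lowered it over the far red angle until it made light contact, about 7 N. I then released it, backed the gripper clear and signed off at about 11.6 s; the sign-off gives no verdict.

- **Nesting:** In the last pictures the galvanised outline matches the predicted nested pose (8.5 mm above the red one, same heading) to about 1–2 px, or 2–3 mm, in both views. Only thin red strips show at the feet.
- **Red and black angles:** The red one looks to be where it started, within the same accuracy. The black one was partly hidden by the arm, but the part in view had not moved, and the arm never went near it.
- **Disagreement between cameras:** The two cameras placed the parts up to about 4 mm apart, close to the stated calibration error, so I used averaged positions.
- **Not checked:** I did not measure the speed of the pair at rest.

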